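# Heft the tea canisters and hold up the full one

### The job

One of the three matching purple tea canisters is full and the other two are nearly empty, which you can only tell by feel. Heft each in turn from left to right, lifting it a few centimetres by its lid knob and setting it (not dropping it) back on its own cork mat, and finish holding the heaviest one still and upright with its underside at least 12 cm above the worktop, with the other two standing on their mats; if the right-hand one is the heaviest you may simply keep hold of it. The program ends while still holding it; leave the other things where they are.

Things in the scene. Friction and masses are not known exactly. Their poses are not given: they have to be found in the camera images.
- canister_left: the left (left = +y) of three identical closed canisters, purple, flat wooden lid fixed on; 97 mm wide, 130 mm high. Round lid knob at the centre, 20 mm wide, 113 to 130 mm above the underside: gripped there from above it hangs upright. One canister weighs 0.7 to 0.8 kg, the other two 0.25 to 0.4 kg; which one changes. Origin: centre of the underside, z up
- mat_left: round cork mat under the left canister, 114 mm in diameter, 6 mm thick, fixed to the worktop. Origin: centre of its underside, on the worktop
- canister_middle: the middle (left = +y) of three identical closed canisters, purple, flat wooden lid fixed on; 97 mm wide, 130 mm high. Round lid knob at the centre, 20 mm wide, 113 to 130 mm above the underside: gripped there from above it hangs upright. One canister weighs 0.7 to 0.8 kg, the other two 0.25 to 0.4 kg; which one changes. Origin: centre of the underside, z up
- mat_middle: round cork mat under the middle canister, 114 mm in diameter, 6 mm thick, fixed to the worktop. Origin: centre of its underside, on the worktop
- canister_right: the right (left = +y) of three identical closed canisters, purple, flat wooden lid fixed on; 97 mm wide, 130 mm high. Round lid knob at the centre, 20 mm wide, 113 to 130 mm above the underside: gripped there from above it hangs upright. One canister weighs 0.7 to 0.8 kg, the other two 0.25 to 0.4 kg; which one changes. Origin: centre of the underside, z up
- mat_right: round cork mat under the right canister, 114 mm in diameter, 6 mm thick, fixed to the worktop. Origin: centre of its underside, on the worktop
- mug: beige mug, 78 mm wide, 100 mm high, behind the left canister; loose, to be left alone. Origin: centre of the underside
- pepper_mill: dark wooden pepper mill, 58 mm wide, 170 mm high, at the back right; loose, to be left alone. Origin: centre of the underside
- spice_gold: spice jar with brown lid, 41 mm wide, 105 mm high, at the back; loose, to be left alone. Origin: centre of the underside
- spice_black: spice jar with black lid, 41 mm wide, 105 mm high, at the back; loose, to be left alone. Origin: centre of the underside

How it is judged:
By the outcome, as a careful person would: the job done as asked, in the order asked, and still so for the second after the job is handed in, while the arm keeps its last pose, push and grip.
It also fails if it takes over 72 s, if anything falls off the work surface, if the arm or the gripper's body presses on something with over 40 N, if the wrist force passes 120 N, or if a joint passes its speed limit or range.

### The arm

A 6-joint arm with a two-finger parallel gripper is mounted at the origin on a cart in front of the work surface, level with it; the furniture and walls round the work are solid. World frame = base frame: x ahead of the robot, y to its left, z up, the work surface at z = 0. Lengths are in m, angles in rad, forces in N, time in s.
With the tool pointing down it reaches from about 0.35 to 0.775 m from the base axis. Payload 5.5 kg.
Tool frame: the origin (TCP) lies at the very end of the fingers, on their centre line; the grasp point (between the pads) lies 19 mm behind it; z points along the fingers, y is the line along which they close (so a half turn about z gives the same grasp; the last joint's range is limited). The gripper opens to 85 mm and grips with 20 to 120 N. Pads are 22 mm wide; open, the fingers measure 114 mm over their backs; the gripper's body (76 mm by 85 mm) begins 54 mm behind the grasp point. The pads swing forward as they close: fully open they stand 13 mm farther back than shut.
Start: joints at [1.205, 0.313, 0.046, 1.304, 0, 1.431], TCP at [0.129, 0.56, 0.231] pointing down, gripper open.
Joint ranges: [-2.76, 2.76], [-0.86, 1.69], [-1.03, 1.26], [-2.2, 2.34], [-1.47, 1.5], [-3.14, 3.14]. Speed limits (rad/s): [2.57, 2.57, 3.14, 3.14, 3.14, 3.14].

### API

Orientations are given as a unit quaternion [w, x, y, z].
In Python, from workcell import env, imaging, ticket gives the robot as it stands. The module is installed in compiled form; this text tells all that it offers.
- The arm moves only by the tool apply_moves, never from a script. Its argument "rows" is a list of rows, each an object with "xyz": the shift along the tool's x, y, z in mm, a list of three; "turn": the turn, a rotation vector about the tool's x, y, z in rad, a list of three; "grip": the opening, from 0 (shut) to 1 (fully open). A call has 1 to 12 rows; each row is the pose to reach, as a shift and turn from the pose commanded when the call began, along the tool's axes at that moment; what a row does not reach only later rows make up. A row lasts 1/12 s, in which the tool goes at most 41.7 mm and 7.16 degrees, less where a joint would pass 70% of its speed; a pose out of reach is approached as far as the arm can. A call with a gripper value outside its range is refused whole. The fingers move at their own pace and stop on an object; "force" is the grip in N (left out, the last holds). Time passes only in rows, so rows that repeat a pose let the fingers close. It gives the time, the measured TCP pose, the force, the opening and the grip force at its end, in the units of the state.
- env.get_state(): the state, without advancing time (a new reading comes with each control period).
- imaging.read_camera(name): name is "side" or "top" or "wrist"; returns a dict with "color" (420x560x3 uint8, blue, green, red), "z_map" (420x560 float32, m along the optical axis (not along the pixel's ray), 0 where there is no reading), "camera_matrix" (3x3 intrinsics, pixels), "k1" (the pictures are not rectified: a ray, as slopes to the right and down, at radius r is drawn at 1 + k1 r^2 times it, then the intrinsics apply), "view" (4x4, takes a point from world to camera coordinates). Camera axes: x right, y down, z forward; pixel columns grow to the right and rows downward; lengths in m; the calibration is good to about 2 mm. A picture is of the moment at which its call begins.
- ticket.hand_in(): hands the job in; it is judged then, once.
The state is a dict: "clock": time; "joint_pos": joint angles; "qvel": joint speeds; "tau": joint torques, N m; "tcp_pos": TCP position; "orientation": TCP orientation; "wrist_force": force on the tool from outside, world axes, zero at the start; "ft_torque": the same for the moment, N m; "finger_gap": finger opening in m; "grip_force": force on a finger pad.
Only numpy, scipy, OpenCV 4.12 (cv2) and the standard library are available. Lean on these libraries where they do the work, as an engineer would, in place of code of your own. Each camera call takes 0.05 s, during which the arm holds its last target. There are 200 camera calls.

## Working session

There is one attempt and no reset: what is moved stays moved. The work goes in short steps, Python scripts to look and compute and a tool call to move; the robot and the scene stay as the last step left them, time stands still between calls to the robot, and variables do not carry over. Pictures are saved under pics/ and viewed, at most 10 in all, crops included, and the job is handed in when it is done.

Besides the shell and the picture viewer there is one more tool, called after "Emit:" as a command line: name --argument value ..., lists and objects as JSON in quotes. apply_moves: Moves the arm, as the interface text tells. Its arguments: {"type":"object","properties":{"rows":{"type":"array"},"force":{"type":"number"}},"required":["rows"]}

```bash
mkdir -p pics
cat > h.py <<'E'
import numpy as np, cv2
from workcell import env, imaging, ticket
def cloud(c):
    z=c["z_map"];K=c["camera_matrix"];h,w=z.shape
    u,v=np.meshgrid(np.arange(w),np.arange(h))
    p=cv2.undistortPoints(np.stack([u,v],-1).reshape(-1,1,2).astype(np.float64),K,np.array([c["k1"],0,0,0,0.])).reshape(h,w,2)
    P=np.dstack([p[...,0]*z,p[...,1]*z,z,np.ones_like(z)])
    return (P@np.linalg.inv(c["view"]).T)[...,:3]
E
python3 - <<'E'
from h import *
s=env.get_state();print(s)
ims=[]
for n in("top","side"):
    c=imaging.read_camera(n);np.save(f"{n}.npy",c,allow_pickle=True);ims.append(c["color"])
    P=cloud(c);hsv=cv2.cvtColor(c["color"],cv2.COLOR_BGR2HSV)
    m=cv2.inRange(hsv,(120,50,30),(165,255,255))
    k,l,st,ce=cv2.connectedComponentsWithStats(m)
    for i in range(1,k):
        if st[i,4]>150:
            q=P[(l==i)&(c["z_map"]>0)];print(n,st[i],np.percentile(q,[2,50,98],axis=0).round(3).tolist())
cv2.imwrite("pics/a.png",cv2.resize(np.vstack(ims),None,fx=.71,fy=.71))
E
```

```text
{'clock': 0.0, 'joint_pos': array([ 1.20538797e+00,  3.13998914e-01,  4.49797703e-02,  1.30356159e+00,
       -6.95611958e-06,  1.43121602e+00]), 'qvel': array([ 9.38598475e-04,  1.11431195e-03, -3.91917578e-05, -1.53999231e-04,
        1.05279357e-03, -4.81058361e-04]), 'tau': array([ 1.29867320e-03, -4.80627608e+01,  2.98533136e+01,  1.94383529e-02,
       -3.15088591e-04,  2.32055612e-06]), 'tcp_pos': array([0.12857233, 0.55993402, 0.23041001]), 'orientation': array([-2.19522952e-04,  1.12674195e-01,  9.93631587e-01, -8.64784492e-04]), 'wrist_force': array([-0.53004341,  0.28001903,  1.45151778]), 'ft_torque': array([-0.05405597, -0.01226991,  0.01598946]), 'grip_force': 0.0, 'finger_gap': 0.08562369700384836}
```

View pics/a.png

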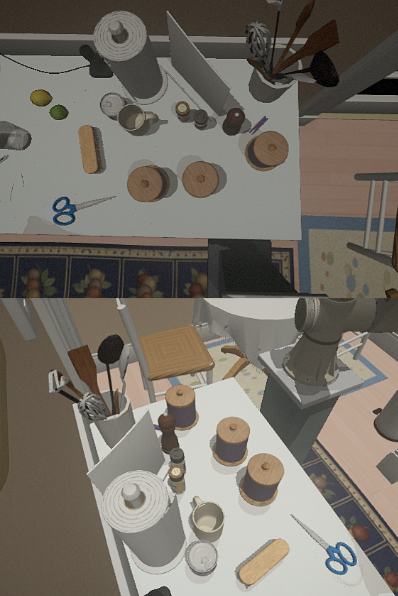

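The top view shows the three wooden lids with knobs at about (206,258), (283,252) and (376,210) in full-resolution pixels. The side view shows the purple bodies on their mats. Next I'll locate the knobs by height.

Run:
```python
from h import *
c=np.load("top.npy",allow_pickle=True).item();P=cloud(c);print(c["view"].round(3).tolist())
for u,v in((206,258),(283,252),(376,210)):
    Q=P[v-35:v+36,u-35:u+36].reshape(-1,3)
    for n,a,b in(("knob",.127,.145),("lid",.108,.126)):
        q=Q[(Q[:,2]>a)&(Q[:,2]<b)]
        if len(q): 
            (x,y),r=cv2.minEnclosingCircle(q[:,:2].astype(np.float32)); print(n,len(q),np.median(q,0).round(4),q.mean(0).round(4),round(x,4),round(y,4),round(r,4))
# everything taller than 0.05 : components
s=np.load("side.npy",allow_pickle=True).item();S=cloud(s)
for u,v in((326,608-420+ 0,),):pass
for nm,X in(("top",P),("side",S)):
    q=X.reshape(-1,3);k=(q[:,2]>.126)&(q[:,2]<.145)&(q[:,0]<.75)&(q[:,0]>.2)&(abs(q[:,1])<.5)
    H,xe,ye=np.histogram2d(q[k,0],q[k,1],bins=[110,200],range=[[.2,.75],[-.5,.5]])
    n,l,st,ce=cv2.connectedComponentsWithStats((H>0).astype(np.uint8))
    for i in range(1,n):
        if st[i,4]>3: print(nm,st[i],(.2+(ce[i,1]+.5)*.005).round(3),(-.5+(ce[i,0]+.5)*.005).round(3))
```

```text
[[0.022, -1.0, -0.004, 0.224], [-0.992, -0.021, -0.124, 0.582], [0.124, 0.007, -0.992, 0.84], [0.0, 0.0, 0.0, 1.0]]
knob 88 [0.4679 0.3786 0.1316] [0.468  0.3785 0.1316] 0.468 0.3792 0.01
lid 1916 [0.4673 0.3773 0.1169] [0.4677 0.378  0.1169] 0.4681 0.3789 0.0485
knob 81 [0.4845 0.229  0.1319] [0.4852 0.2289 0.132 ] 0.4848 0.2289 0.0097
lid 1894 [0.4841 0.229  0.1173] [0.4846 0.2289 0.1172] 0.4848 0.2288 0.0484
knob 84 [0.5732 0.0371 0.1321] [0.5729 0.0375 0.132 ] 0.5737 0.0369 0.01
lid 1855 [0.5712 0.0392 0.1175] [0.5721 0.0383 0.1173] 0.5734 0.0369 0.0487
top [173  51   5   5  20] 0.468 0.379
top [143  55   5   4  16] 0.485 0.228
top [105  72   5   5  21] 0.572 0.037
top [122  85  11  11  40] 0.65 0.139
top [133  98  12  12  24] 0.72 0.193
top [ 98 105  16   5  22] 0.736 0.03
top [174 104  17   6  29] 0.737 0.414
side [174  51   5   5  17] 0.469 0.381
side [144  55   5   5  17] 0.486 0.231
side [106  73   4   4  14] 0.574 0.04
side [125  85   8  11  28] 0.657 0.152
side [133  98  12  12  24] 0.721 0.194
side [104 105  11   5  13] 0.738 0.049
side [186 104   7   6  10] 0.736 0.447
side [ 98 107   7   3   8] 0.741 0.008
```

Emit:
apply_moves --rows '[{"xyz": [-11, -3, 1], "turn": [0, 0, 0], "grip": 0.7}, {"xyz": [-37, -10, 4], "turn": [0, 0, 0], "grip": 0.7}, {"xyz": [-74, -20, 8], "turn": [0, 0, 0], "grip": 0.7}, {"xyz": [-113, -30, 12], "turn": [0, 0, 0], "grip": 0.7}, {"xyz": [-152, -41, 16], "turn": [0, 0, 0], "grip": 0.7}, {"xyz": [-191, -51, 20], "turn": [0, 0, 0], "grip": 0.7}, {"xyz": [-230, -62, 25], "turn": [0, 0, 0], "grip": 0.7}, {"xyz": [-269, -72, 29], "turn": [0, 0, 0], "grip": 0.7}, {"xyz": [-308, -83, 33], "turn": [0, 0, 0], "grip": 0.7}, {"xyz": [-343, -92, 37], "turn": [0, 0, 0], "grip": 0.7}, {"xyz": [-363, -98, 39], "turn": [0, 0, 0], "grip": 0.7}, {"xyz": [-371, -100, 40], "turn": [0, 0, 0], "grip": 0.7}]'

```text
clock: 1.1
tcp_pos: [0.4711, 0.3769, 0.1902]
orientation: [-0.0, 0.115, 0.993, -0.001]
wrist_force: [0.2, 0.9, 0.6]
finger_gap: 0.0596
grip_force: 0.0
```

```bash
cat >> h.py <<'E'
from scipy.spatial.transform import Rotation as R
def delta(x,y,z):
    s=env.get_state();w=s["orientation"];r=R.from_quat([w[1],w[2],w[3],w[0]])
    print("t",round(s["clock"],2),"tcp",s["tcp_pos"].round(4),"F",s["wrist_force"].round(2),"gap",round(s["finger_gap"],4),"grip",round(s["grip_force"],1),"q6",s["joint_pos"][5].round(2))
    print("tool shift mm",(r.inv().apply(np.array([x,y,z])-s["tcp_pos"])*1000).round(1), "tilt deg",np.degrees(np.arccos(-r.as_matrix()[2,2])).round(2))
def knob(n="wrist",u=None):
    c=imaging.read_camera(n);P=cloud(c);q=P.reshape(-1,3)
    for x,y in((.468,.379),(.485,.229),(.573,.037)):
        m=(q[:,2]>.127)&(q[:,2]<.145)&(np.hypot(q[:,0]-x,q[:,1]-y)<.025)
        l=(q[:,2]>.108)&(q[:,2]<.126)&(np.hypot(q[:,0]-x,q[:,1]-y)<.075)
        for t,k in(("knob",m),("lid",l)):
            if k.sum()>20:
                e,rad=cv2.minEnclosingCircle(q[k][:,:2].astype(np.float32));print(n,t,k.sum(),np.round(e,4),round(rad,4),"z",np.median(q[k,2]).round(4))
    return c
E
python3 - <<'E'
from h import *
delta(.468,.379,.122)
c=knob();cv2.imwrite("pics/w1.png",c["color"])
E
```

```text
t 1.1 tcp [0.4711 0.3769 0.1902] F [0.17 0.93 0.64] gap 0.0596 grip 0.0 q6 0.77
tool shift mm [ 3.5  1.4 68.2] tilt deg 0.07
wrist knob 644 [0.4678 0.3809] 0.01 z 0.1318
wrist lid 13034 [0.4681 0.3808] 0.0486 z 0.1174
wrist knob 553 [0.4847 0.2313] 0.0101 z 0.1317
wrist lid 9792 [0.484  0.2313] 0.0488 z 0.1175
```

View pics/w1.png

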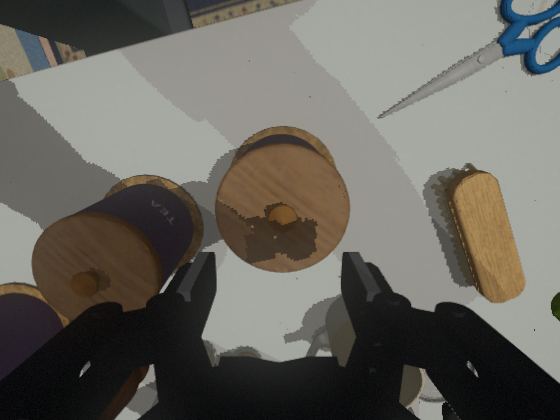

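The wrist view shows the left knob at about (283,215), between the fingers, with the middle knob at about (85,283). I'll descend over the left knob.

Emit:
apply_moves --rows '[{"xyz": [2, 1, 4], "turn": [0, 0, 0], "grip": 0.7}, {"xyz": [3.5, 2.5, 12], "turn": [0, 0, 0], "grip": 0.7}, {"xyz": [3.5, 2.5, 22], "turn": [0, 0, 0], "grip": 0.7}, {"xyz": [3.5, 2.5, 32], "turn": [0, 0, 0], "grip": 0.7}, {"xyz": [3.5, 2.5, 41], "turn": [0, 0, 0], "grip": 0.7}, {"xyz": [3.5, 2.5, 49], "turn": [0, 0, 0], "grip": 0.7}, {"xyz": [3.5, 2.5, 56], "turn": [0, 0, 0], "grip": 0.7}, {"xyz": [3.5, 2.5, 61], "turn": [0, 0, 0], "grip": 0.7}, {"xyz": [3.5, 2.5, 64], "turn": [0, 0, 0], "grip": 0.7}, {"xyz": [3.5, 2.5, 66], "turn": [0, 0, 0], "grip": 0.7}, {"xyz": [3.5, 2.5, 66], "turn": [0, 0, 0], "grip": 0.7}, {"xyz": [3.5, 2.5, 66], "turn": [0, 0, 0], "grip": 0.7}]'

```text
clock: 2.15
tcp_pos: [0.4654, 0.3832, 0.1256]
orientation: [0.0, 0.113, 0.994, 0.0]
wrist_force: [-0.2, -0.1, -0.2]
finger_gap: 0.0597
grip_force: 0.0
```

Run:
```python
from h import *
delta(.468,.380,.122)
```

```text
t 2.15 tcp [0.4654 0.3832 0.1256] F [-0.23 -0.07 -0.18] gap 0.0597 grip 0.0 q6 0.78
tool shift mm [-3.3 -2.5  3.6] tilt deg 0.03
```

Emit:
apply_moves --rows '[{"xyz": [-1.5, -1, 1], "turn": [0, 0, 0], "grip": 0.7}, {"xyz": [-3.5, -2.5, 2.5], "turn": [0, 0, 0], "grip": 0.7}, {"xyz": [-3.5, -2.5, 2.5], "turn": [0, 0, 0], "grip": 0.7}, {"xyz": [-3.5, -2.5, 2.5], "turn": [0, 0, 0], "grip": 0.5}, {"xyz": [-3.5, -2.5, 2.5], "turn": [0, 0, 0], "grip": 0.4}, {"xyz": [-3.5, -2.5, 2.5], "turn": [0, 0, 0], "grip": 0.3}, {"xyz": [-3.5, -2.5, 2.5], "turn": [0, 0, 0], "grip": 0.2}, {"xyz": [-3.5, -2.5, 2.5], "turn": [0, 0, 0], "grip": 0.1}, {"xyz": [-3.5, -2.5, 2.5], "turn": [0, 0, 0], "grip": 0}, {"xyz": [-3.5, -2.5, 2.5], "turn": [0, 0, 0], "grip": 0}, {"xyz": [-3.5, -2.5, 2.5], "turn": [0, 0, 0], "grip": 0}]' --force 70

```text
clock: 3.07
tcp_pos: [0.468, 0.3802, 0.1232]
orientation: [0.0, 0.113, 0.994, 0.0]
wrist_force: [-0.9, -0.1, 4.2]
finger_gap: 0.0145
grip_force: 68.4
```

Run:
```python
from h import *
delta(.468,.380,.122)
```

```text
t 3.07 tcp [0.468  0.3802 0.1232] F [-0.88 -0.11  4.18] gap 0.0145 grip 68.4 q6 0.77
tool shift mm [-0.  -0.2  1.2] tilt deg 0.05
```

Run:
```python
from h import *
c=imaging.read_camera("wrist");d=imaging.read_camera("side")
a=cv2.resize(c["color"][200:380,180:380],(600,540))
cv2.imwrite("pics/w2.png",a)
cv2.imwrite("pics/s2.png",cv2.resize(d["color"][150:330,280:440],(710,600*1)[:2] if 0 else (534,600)))
```

```text
(no output)
```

View pics/w2.png

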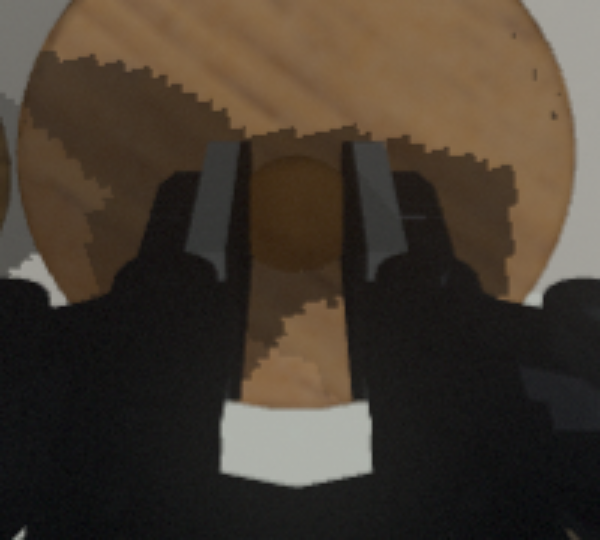

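View pics/s2.png

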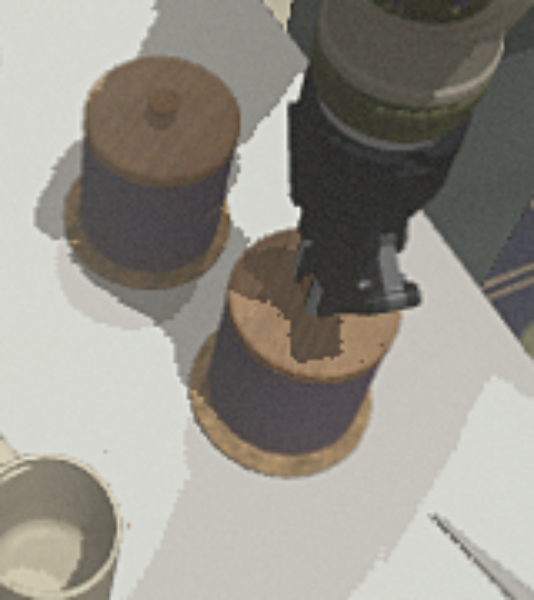

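The wrist view shows the knob at about (298,213) in the crop, squarely between the pads. The side view shows the canister upright with the fingers at the lid. I'll lift it 40 mm.

Emit:
apply_moves --rows '[{"xyz": [0, 0, -2], "turn": [0, 0, 0], "grip": 0}, {"xyz": [0, 0, -6], "turn": [0, 0, 0], "grip": 0}, {"xyz": [0, 0, -12], "turn": [0, 0, 0], "grip": 0}, {"xyz": [0, 0, -19], "turn": [0, 0, 0], "grip": 0}, {"xyz": [0, 0, -26], "turn": [0, 0, 0], "grip": 0}, {"xyz": [0, 0, -33], "turn": [0, 0, 0], "grip": 0}, {"xyz": [0, 0, -38], "turn": [0, 0, 0], "grip": 0}, {"xyz": [0, 0, -40], "turn": [0, 0, 0], "grip": 0}, {"xyz": [0, 0, -40], "turn": [0, 0, 0], "grip": 0}, {"xyz": [0, 0, -40], "turn": [0, 0, 0], "grip": 0}, {"xyz": [0, 0, -40], "turn": [0, 0, 0], "grip": 0}, {"xyz": [0, 0, -40], "turn": [0, 0, 0], "grip": 0}]'

```text
clock: 4.17
tcp_pos: [0.4676, 0.3797, 0.1623]
orientation: [-0.0, 0.113, 0.994, -0.0]
wrist_force: [-0.4, 0.7, -6.5]
finger_gap: 0.0147
grip_force: 68.5
```

Run:
```python
from h import *
delta(.468,.380,.123)
c=imaging.read_camera("side");delta(.468,.380,.123);c=imaging.read_camera("wrist")
P=cloud(c).reshape(-1,3);q=P[(abs(P[:,2]-.157)<.01)&(np.hypot(P[:,0]-.468,P[:,1]-.38)<.06)]
A=np.c_[q[:,:2],np.ones(len(q))];co=np.linalg.lstsq(A,q[:,2],rcond=None)[0];print(len(q),"lid",q.mean(0).round(4),"slope deg",np.degrees(co[:2]).round(2))
```

```text
t 4.17 tcp [0.4676 0.3797 0.1623] F [-0.39  0.67 -6.55] gap 0.0147 grip 68.5 q6 0.77
tool shift mm [-0.4  0.4 39.3] tilt deg 0.05
t 4.22 tcp [0.4676 0.3798 0.1623] F [ 0.52  0.   -6.75] gap 0.0141 grip 68.5 q6 0.77
tool shift mm [-0.3  0.3 39.3] tilt deg 0.05
17998 lid [0.4542 0.3833 0.1563] slope deg [ 0.59 -0.31]
```

```bash
cat >> h.py <<'E'
def weigh():
    F=[];T=[]
    for i in range(6):
        imaging.read_camera("side");s=env.get_state();F.append(s["wrist_force"]);T.append(s["tau"])
    print("F",np.mean(F,0).round(2),np.std(F,0).round(2),"tau",np.mean(T,0).round(2),s["clock"])
E
python3 -c "
from h import *
weigh()"
```

```text
F [-0.15 -0.08 -7.59] [0.26 0.46 0.46] tau [ 1.000e-02 -5.614e+01  3.204e+01  1.000e-02 -0.000e+00 -0.000e+00] 4.5667
```

Emit:
apply_moves --rows '[{"xyz": [0, 0, 2], "turn": [0, 0, 0], "grip": 0}, {"xyz": [0, 0, 6], "turn": [0, 0, 0], "grip": 0}, {"xyz": [0, 0, 12], "turn": [0, 0, 0], "grip": 0}, {"xyz": [0, 0, 18], "turn": [0, 0, 0], "grip": 0}, {"xyz": [0, 0, 24], "turn": [0, 0, 0], "grip": 0}, {"xyz": [0, 0, 29], "turn": [0, 0, 0], "grip": 0}, {"xyz": [0, 0, 33], "turn": [0, 0, 0], "grip": 0}, {"xyz": [0, 0, 36], "turn": [0, 0, 0], "grip": 0}, {"xyz": [0, 0, 38], "turn": [0, 0, 0], "grip": 0}, {"xyz": [0, 0, 39], "turn": [0, 0, 0], "grip": 0}, {"xyz": [0, 0, 39.5], "turn": [0, 0, 0], "grip": 0}, {"xyz": [0, 0, 39.5], "turn": [0, 0, 0], "grip": 0}]'

```text
clock: 5.57
tcp_pos: [0.4681, 0.38, 0.1236]
orientation: [0.0, 0.113, 0.994, 0.0]
wrist_force: [0.5, -0.4, -8.0]
finger_gap: 0.0146
grip_force: 68.5
```

```bash
python3 -c "
from h import *
weigh();delta(.468,.380,.123)"
```

```text
F [ 0.21  0.31 -7.1 ] [0.48 0.4  0.77] tau [-0.000e+00 -5.653e+01  3.114e+01 -1.000e-02 -1.000e-02 -0.000e+00] 5.8667
t 5.87 tcp [0.4681 0.38   0.1235] F [ 0.33  0.55 -6.2 ] gap 0.0143 grip 68.5 q6 0.77
tool shift mm [ 0.1 -0.   0.5] tilt deg 0.02
```

About 7.4 N (0.75 kg), so the left canister is the full one. I still have to set it down and heft the others. It is still hanging, so I'll lower it to contact.

Emit:
apply_moves --rows '[{"xyz": [0, 0, 0.4], "turn": [0, 0, 0], "grip": 0}, {"xyz": [0, 0, 0.8], "turn": [0, 0, 0], "grip": 0}, {"xyz": [0, 0, 1.2], "turn": [0, 0, 0], "grip": 0}, {"xyz": [0, 0, 1.2], "turn": [0, 0, 0], "grip": 0}, {"xyz": [0, 0, 1.2], "turn": [0, 0, 0], "grip": 0}]'

```text
clock: 6.28
tcp_pos: [0.4682, 0.3801, 0.1234]
orientation: [0.001, 0.113, 0.994, 0.0]
wrist_force: [-3.1, -2.5, 6.3]
finger_gap: 0.0145
grip_force: 69.7
```

```bash
python3 -c "
from h import *
weigh();delta(.468,.380,.123)"
```

```text
F [-3.21 -2.65  6.02] [0.22 0.49 0.15] tau [ -0.14 -48.99  28.42  -1.86   0.11  -0.  ] 6.5833
t 6.58 tcp [0.4682 0.3801 0.1233] F [-2.87 -2.51  5.76] gap 0.0141 grip 69.7 q6 0.77
tool shift mm [ 0.2 -0.1  0.3] tilt deg 0.09
```

It's on the mat. I'll release and retreat upward.

Emit:
apply_moves --rows '[{"xyz": [0, 0, -0.5], "turn": [0, 0, 0], "grip": 0.3}, {"xyz": [0, 0, -0.5], "turn": [0, 0, 0], "grip": 0.5}, {"xyz": [0, 0, -0.5], "turn": [0, 0, 0], "grip": 0.7}, {"xyz": [0, 0, -1], "turn": [0, 0, 0], "grip": 0.7}, {"xyz": [0, 0, -1], "turn": [0, 0, 0], "grip": 0.7}, {"xyz": [0, 0, -4], "turn": [0, 0, 0], "grip": 0.7}, {"xyz": [0, 0, -12], "turn": [0, 0, 0], "grip": 0.7}, {"xyz": [0, 0, -24], "turn": [0, 0, 0], "grip": 0.7}, {"xyz": [0, 0, -38], "turn": [0, 0, 0], "grip": 0.7}, {"xyz": [0, 0, -52], "turn": [0, 0, 0], "grip": 0.7}, {"xyz": [0, 0, -60], "turn": [0, 0, 0], "grip": 0.7}, {"xyz": [0, 0, -62], "turn": [0, 0, 0], "grip": 0.7}]'

```text
clock: 7.58
tcp_pos: [0.469, 0.3806, 0.1865]
orientation: [0.001, 0.113, 0.994, 0.001]
wrist_force: [-0.5, 0.0, 0.3]
finger_gap: 0.0596
grip_force: 0.0
```

```bash
python3 -c "
from h import *
c=knob();knob('side');delta(.485,.230,.185)"
```

```text
wrist knob 661 [0.4679 0.3803] 0.0101 z 0.1317
wrist lid 13299 [0.468  0.3801] 0.0487 z 0.1174
wrist knob 547 [0.485  0.2308] 0.0097 z 0.1317
wrist lid 9802 [0.4841 0.2307] 0.0488 z 0.1174
side knob 82 [0.4688 0.3804] 0.0102 z 0.1313
side lid 1682 [0.4683 0.3816] 0.049 z 0.1166
side knob 62 [0.4856 0.2314] 0.0099 z 0.1314
side lid 1397 [0.4849 0.2318] 0.0495 z 0.1166
side knob 47 [0.5738 0.0387] 0.0098 z 0.1311
side lid 1061 [0.5738 0.0389] 0.0495 z 0.1166
t 7.68 tcp [0.4683 0.3801 0.1847] F [-0.44 -0.09 -0.76] gap 0.0601 grip 0.0 q6 0.77
tool shift mm [ -49.9 -142.6   -0.4] tilt deg 0.08
```

Emit:
apply_moves --rows '[{"xyz": [-2, -6, 0], "turn": [0, 0, 0], "grip": 0.7}, {"xyz": [-6, -18, 0], "turn": [0, 0, 0], "grip": 0.7}, {"xyz": [-13, -37, 0], "turn": [0, 0, 0], "grip": 0.7}, {"xyz": [-21, -60, 0], "turn": [0, 0, 0], "grip": 0.7}, {"xyz": [-29, -83, 0], "turn": [0, 0, 0], "grip": 0.7}, {"xyz": [-37, -105, 0], "turn": [0, 0, 0], "grip": 0.7}, {"xyz": [-43, -124, 0], "turn": [0, 0, 0], "grip": 0.7}, {"xyz": [-48, -136, 0], "turn": [0, 0, 0], "grip": 0.7}, {"xyz": [-50, -142, 0], "turn": [0, 0, 0], "grip": 0.7}, {"xyz": [-50, -142, 0], "turn": [0, 0, 0], "grip": 0.7}, {"xyz": [-50, -142, 0], "turn": [0, 0, 0], "grip": 0.7}]'

```text
clock: 8.6
tcp_pos: [0.4849, 0.2303, 0.1839]
orientation: [-0.0, 0.113, 0.994, 0.0]
wrist_force: [-0.0, -0.5, -0.1]
finger_gap: 0.0597
grip_force: 0.0
```

```bash
python3 -c "
from h import *
c=knob();weigh();delta(.485,.2305,.123)"
```

```text
wrist knob 847 [0.4673 0.38  ] 0.0102 z 0.1316
wrist lid 16163 [0.4677 0.3796] 0.049 z 0.1173
wrist knob 671 [0.4846 0.2307] 0.01 z 0.1318
wrist lid 13533 [0.4848 0.2305] 0.0487 z 0.1174
wrist lid 1758 [0.572  0.0392] 0.0488 z 0.1166
F [ 0.09 -0.05  0.27] [0.21 0.32 0.64] tau [-2.000e-01 -4.417e+01  2.904e+01  0.000e+00 -1.000e-02  0.000e+00] 8.95
t 8.95 tcp [0.4847 0.231  0.184 ] F [ 0.12 -0.21 -0.58] gap 0.0597 grip 0.0 q6 0.52
tool shift mm [-0.4 -0.4 61. ] tilt deg 0.01
```

Emit:
apply_moves --rows '[{"xyz": [0, 0, 3], "turn": [0, 0, 0], "grip": 0.7}, {"xyz": [0, 0, 10], "turn": [0, 0, 0], "grip": 0.7}, {"xyz": [0, 0, 20], "turn": [0, 0, 0], "grip": 0.7}, {"xyz": [0, 0, 31], "turn": [0, 0, 0], "grip": 0.7}, {"xyz": [0, 0, 42], "turn": [0, 0, 0], "grip": 0.7}, {"xyz": [0, 0, 50], "turn": [0, 0, 0], "grip": 0.7}, {"xyz": [0, 0, 56], "turn": [0, 0, 0], "grip": 0.7}, {"xyz": [0, 0, 59], "turn": [0, 0, 0], "grip": 0.7}, {"xyz": [0, 0, 60], "turn": [0, 0, 0], "grip": 0.7}, {"xyz": [0, 0, 60.5], "turn": [0, 0, 0], "grip": 0.6}, {"xyz": [0, 0, 60.5], "turn": [0, 0, 0], "grip": 0.5}, {"xyz": [0, 0, 60.5], "turn": [0, 0, 0], "grip": 0.4}]'

```text
clock: 9.95
tcp_pos: [0.4853, 0.2305, 0.1241]
orientation: [0.001, 0.113, 0.994, 0.0]
wrist_force: [-0.1, -0.3, 0.1]
finger_gap: 0.0341
grip_force: 0.0
```

Emit:
apply_moves --rows '[{"xyz": [0, 0, 0], "turn": [0, 0, 0], "grip": 0.3}, {"xyz": [0, 0, 0], "turn": [0, 0, 0], "grip": 0.2}, {"xyz": [0, 0, 0], "turn": [0, 0, 0], "grip": 0.1}, {"xyz": [0, 0, 0], "turn": [0, 0, 0], "grip": 0}, {"xyz": [0, 0, 0], "turn": [0, 0, 0], "grip": 0}, {"xyz": [0, 0, 0], "turn": [0, 0, 0], "grip": 0}]'

```text
clock: 10.45
tcp_pos: [0.4852, 0.2302, 0.1243]
orientation: [0.001, 0.113, 0.994, -0.0]
wrist_force: [-1.4, -1.6, 6.1]
finger_gap: 0.0143
grip_force: 68.3
```

```bash
python3 -c "
from h import *
delta(.485,.2305,.123)"
```

```text
t 10.45 tcp [0.4852 0.2302 0.1243] F [-1.42 -1.59  6.07] gap 0.0143 grip 68.3 q6 0.52
tool shift mm [0.3 0.3 1.3] tilt deg 0.06
```

Emit:
apply_moves --rows '[{"xyz": [0, 0, -2], "turn": [0, 0, 0], "grip": 0}, {"xyz": [0, 0, -6], "turn": [0, 0, 0], "grip": 0}, {"xyz": [0, 0, -12], "turn": [0, 0, 0], "grip": 0}, {"xyz": [0, 0, -19], "turn": [0, 0, 0], "grip": 0}, {"xyz": [0, 0, -26], "turn": [0, 0, 0], "grip": 0}, {"xyz": [0, 0, -33], "turn": [0, 0, 0], "grip": 0}, {"xyz": [0, 0, -38], "turn": [0, 0, 0], "grip": 0}, {"xyz": [0, 0, -40], "turn": [0, 0, 0], "grip": 0}, {"xyz": [0, 0, -40], "turn": [0, 0, 0], "grip": 0}, {"xyz": [0, 0, -40], "turn": [0, 0, 0], "grip": 0}, {"xyz": [0, 0, -40], "turn": [0, 0, 0], "grip": 0}, {"xyz": [0, 0, -40], "turn": [0, 0, 0], "grip": 0}]'

```text
clock: 11.45
tcp_pos: [0.4846, 0.2302, 0.1632]
orientation: [-0.0, 0.113, 0.994, -0.0]
wrist_force: [-0.2, 0.0, -2.9]
finger_gap: 0.0143
grip_force: 68.4
```

```bash
python3 -c "
from h import *
weigh();delta(.485,.2305,.123)"
```

```text
F [ 0.11 -0.17 -2.91] [0.51 0.38 0.63] tau [ 0.000e+00 -4.590e+01  2.976e+01  1.000e-02 -0.000e+00  0.000e+00] 11.75
t 11.75 tcp [0.4848 0.2303 0.1635] F [ 0.7   0.53 -2.91] gap 0.0144 grip 68.4 q6 0.52
tool shift mm [-0.1  0.2 40.5] tilt deg 0.01
```

Emit:
apply_moves --rows '[{"xyz": [0, 0, 2], "turn": [0, 0, 0], "grip": 0}, {"xyz": [0, 0, 6], "turn": [0, 0, 0], "grip": 0}, {"xyz": [0, 0, 12], "turn": [0, 0, 0], "grip": 0}, {"xyz": [0, 0, 18], "turn": [0, 0, 0], "grip": 0}, {"xyz": [0, 0, 24], "turn": [0, 0, 0], "grip": 0}, {"xyz": [0, 0, 29], "turn": [0, 0, 0], "grip": 0}, {"xyz": [0, 0, 33], "turn": [0, 0, 0], "grip": 0}, {"xyz": [0, 0, 36], "turn": [0, 0, 0], "grip": 0}, {"xyz": [0, 0, 38], "turn": [0, 0, 0], "grip": 0}, {"xyz": [0, 0, 39], "turn": [0, 0, 0], "grip": 0}, {"xyz": [0, 0, 39.6], "turn": [0, 0, 0], "grip": 0}, {"xyz": [0, 0, 40], "turn": [0, 0, 0], "grip": 0}]'

```text
clock: 12.75
tcp_pos: [0.4852, 0.2303, 0.1244]
orientation: [0.001, 0.113, 0.994, 0.0]
wrist_force: [-1.2, -1.2, 5.3]
finger_gap: 0.0142
grip_force: 69.1
```

```bash
python3 -c "
from h import *
weigh();delta(.485,.2305,.123)"
```

```text
F [-1.79 -1.58  4.58] [0.4  0.44 1.33] tau [  0.29 -42.75  27.27  -0.93   0.27  -0.  ] 13.05
t 13.05 tcp [0.4852 0.2303 0.1244] F [-2.12 -2.23  6.39] gap 0.014 grip 69.2 q6 0.52
tool shift mm [0.2 0.1 1.4] tilt deg 0.07
```

The middle one is light at about 2.9 N, and it is back down on its mat. I'll release it and rise.

Emit:
apply_moves --rows '[{"xyz": [0, 0, -0.3], "turn": [0, 0, 0], "grip": 0.3}, {"xyz": [0, 0, -0.5], "turn": [0, 0, 0], "grip": 0.5}, {"xyz": [0, 0, -0.5], "turn": [0, 0, 0], "grip": 0.7}, {"xyz": [0, 0, -1], "turn": [0, 0, 0], "grip": 0.7}, {"xyz": [0, 0, -1], "turn": [0, 0, 0], "grip": 0.7}, {"xyz": [0, 0, -4], "turn": [0, 0, 0], "grip": 0.7}, {"xyz": [0, 0, -12], "turn": [0, 0, 0], "grip": 0.7}, {"xyz": [0, 0, -24], "turn": [0, 0, 0], "grip": 0.7}, {"xyz": [0, 0, -38], "turn": [0, 0, 0], "grip": 0.7}, {"xyz": [0, 0, -52], "turn": [0, 0, 0], "grip": 0.7}, {"xyz": [0, 0, -60], "turn": [0, 0, 0], "grip": 0.7}, {"xyz": [0, 0, -62], "turn": [0, 0, 0], "grip": 0.7}]'

```text
clock: 14.05
tcp_pos: [0.486, 0.2307, 0.1879]
orientation: [0.002, 0.113, 0.994, 0.001]
wrist_force: [0.5, 0.2, -0.2]
finger_gap: 0.0598
grip_force: 0.0
```

```bash
python3 -c "
from h import *
c=knob();delta(.573,.0385,.185)"
```

```text
wrist knob 834 [0.4678 0.3798] 0.0103 z 0.1316
wrist lid 15973 [0.4675 0.38  ] 0.049 z 0.1173
wrist knob 653 [0.4844 0.231 ] 0.0098 z 0.1318
wrist lid 13178 [0.4849 0.2311] 0.0487 z 0.1174
wrist lid 1799 [0.5721 0.0396] 0.0488 z 0.1167
t 14.1 tcp [0.4857 0.2306 0.1872] F [-0.08 -0.65 -0.69] gap 0.0596 grip 0.0 q6 0.52
tool shift mm [-128.  -167.7    2.2] tilt deg 0.16
```

Emit:
apply_moves --rows '[{"xyz": [-5, -6, 0], "turn": [0, 0, 0], "grip": 0.7}, {"xyz": [-15, -19, 0], "turn": [0, 0, 0], "grip": 0.7}, {"xyz": [-31, -40, 0], "turn": [0, 0, 0], "grip": 0.7}, {"xyz": [-50, -65, 0], "turn": [0, 0, 0], "grip": 0.7}, {"xyz": [-70, -91, 0], "turn": [0, 0, 0], "grip": 0.7}, {"xyz": [-90, -117, 0], "turn": [0, 0, 0], "grip": 0.7}, {"xyz": [-107, -139, 0], "turn": [0, 0, 0], "grip": 0.7}, {"xyz": [-119, -155, 0], "turn": [0, 0, 0], "grip": 0.7}, {"xyz": [-126, -164, 0], "turn": [0, 0, 0], "grip": 0.7}, {"xyz": [-128.5, -167.5, 0], "turn": [0, 0, 0], "grip": 0.7}, {"xyz": [-128.5, -167.5, 0], "turn": [0, 0, 0], "grip": 0.7}, {"xyz": [-128.5, -167.5, 0], "turn": [0, 0, 0], "grip": 0.7}]'

```text
clock: 15.1
tcp_pos: [0.572, 0.0389, 0.1852]
orientation: [-0.001, 0.112, 0.994, 0.0]
wrist_force: [-0.1, 0.6, -0.4]
finger_gap: 0.0596
grip_force: 0.0
```

```bash
python3 -c "
from h import *
c=knob();delta(.573,.0385,.123)"
```

```text
wrist lid 7952 [0.499  0.2089] 0.0412 z 0.1172
wrist knob 665 [0.573  0.0385] 0.0101 z 0.1318
wrist lid 13328 [0.5731 0.0383] 0.0486 z 0.1174
t 15.15 tcp [0.5719 0.0393 0.1853] F [-0.21 -1.01 -0.79] gap 0.0598 grip 0.0 q6 0.15
tool shift mm [-1.3 -0.5 62.3] tilt deg 0.06
```

Emit:
apply_moves --rows '[{"xyz": [-0.5, -0.3, 3], "turn": [0, 0, 0], "grip": 0.7}, {"xyz": [-1, -0.5, 10], "turn": [0, 0, 0], "grip": 0.7}, {"xyz": [-1, -0.5, 20], "turn": [0, 0, 0], "grip": 0.7}, {"xyz": [-1, -0.5, 31], "turn": [0, 0, 0], "grip": 0.7}, {"xyz": [-1, -0.5, 42], "turn": [0, 0, 0], "grip": 0.7}, {"xyz": [-1, -0.5, 50], "turn": [0, 0, 0], "grip": 0.7}, {"xyz": [-1, -0.5, 56], "turn": [0, 0, 0], "grip": 0.7}, {"xyz": [-1, -0.5, 60], "turn": [0, 0, 0], "grip": 0.7}, {"xyz": [-1, -0.5, 61.5], "turn": [0, 0, 0], "grip": 0.7}, {"xyz": [-1, -0.5, 61.5], "turn": [0, 0, 0], "grip": 0.6}, {"xyz": [-1, -0.5, 61.5], "turn": [0, 0, 0], "grip": 0.5}, {"xyz": [-1, -0.5, 61.5], "turn": [0, 0, 0], "grip": 0.4}]'

```text
clock: 16.15
tcp_pos: [0.5739, 0.0376, 0.1247]
orientation: [0.001, 0.113, 0.994, 0.0]
wrist_force: [-0.8, -1.1, 0.1]
finger_gap: 0.0344
grip_force: 0.0
```

Emit:
apply_moves --rows '[{"xyz": [0, 0, 0], "turn": [0, 0, 0], "grip": 0.3}, {"xyz": [0, 0, 0], "turn": [0, 0, 0], "grip": 0.2}, {"xyz": [0, 0, 0], "turn": [0, 0, 0], "grip": 0.1}, {"xyz": [0, 0, 0], "turn": [0, 0, 0], "grip": 0}, {"xyz": [0, 0, 0], "turn": [0, 0, 0], "grip": 0}, {"xyz": [0, 0, 0], "turn": [0, 0, 0], "grip": 0}]'

```text
clock: 16.65
tcp_pos: [0.5739, 0.0377, 0.1249]
orientation: [0.001, 0.113, 0.994, 0.0]
wrist_force: [-0.7, 1.5, 5.8]
finger_gap: 0.0146
grip_force: 68.4
```

```bash
python3 -c "
from h import *
delta(.573,.0385,.123)"
```

```text
t 16.65 tcp [0.5739 0.0377 0.1249] F [-0.7   1.47  5.78] gap 0.0146 grip 68.4 q6 0.15
tool shift mm [1.  0.6 1.9] tilt deg 0.07
```

Emit:
apply_moves --rows '[{"xyz": [0, 0, -2], "turn": [0, 0, 0], "grip": 0}, {"xyz": [0, 0, -6], "turn": [0, 0, 0], "grip": 0}, {"xyz": [0, 0, -12], "turn": [0, 0, 0], "grip": 0}, {"xyz": [0, 0, -19], "turn": [0, 0, 0], "grip": 0}, {"xyz": [0, 0, -26], "turn": [0, 0, 0], "grip": 0}, {"xyz": [0, 0, -33], "turn": [0, 0, 0], "grip": 0}, {"xyz": [0, 0, -38], "turn": [0, 0, 0], "grip": 0}, {"xyz": [0, 0, -40], "turn": [0, 0, 0], "grip": 0}, {"xyz": [0, 0, -40], "turn": [0, 0, 0], "grip": 0}, {"xyz": [0, 0, -40], "turn": [0, 0, 0], "grip": 0}, {"xyz": [0, 0, -40], "turn": [0, 0, 0], "grip": 0}, {"xyz": [0, 0, -40], "turn": [0, 0, 0], "grip": 0}]'

```text
clock: 17.65
tcp_pos: [0.5732, 0.0376, 0.1636]
orientation: [-0.0, 0.113, 0.994, 0.0]
wrist_force: [-0.0, 0.1, -2.1]
finger_gap: 0.0144
grip_force: 68.4
```

```bash
python3 -c "
from h import *
weigh();delta(.573,.0385,.123)"
```

```text
F [ 0.17  0.16 -2.89] [0.33 0.27 0.58] tau [ 0.000e+00 -5.013e+01  2.997e+01  1.000e-02 -0.000e+00  0.000e+00] 17.95
t 17.95 tcp [0.5734 0.0376 0.1639] F [ 0.07  0.22 -2.3 ] gap 0.0142 grip 68.4 q6 0.15
tool shift mm [ 0.6  0.8 40.9] tilt deg 0.02
```

Emit:
apply_moves --rows '[{"xyz": [0, 0, 2], "turn": [0, 0, 0], "grip": 0}, {"xyz": [0, 0, 6], "turn": [0, 0, 0], "grip": 0}, {"xyz": [0, 0, 12], "turn": [0, 0, 0], "grip": 0}, {"xyz": [0, 0, 18], "turn": [0, 0, 0], "grip": 0}, {"xyz": [0, 0, 24], "turn": [0, 0, 0], "grip": 0}, {"xyz": [0, 0, 29], "turn": [0, 0, 0], "grip": 0}, {"xyz": [0, 0, 33], "turn": [0, 0, 0], "grip": 0}, {"xyz": [0, 0, 36], "turn": [0, 0, 0], "grip": 0}, {"xyz": [0, 0, 38], "turn": [0, 0, 0], "grip": 0}, {"xyz": [0, 0, 39], "turn": [0, 0, 0], "grip": 0}, {"xyz": [0, 0, 39.6], "turn": [0, 0, 0], "grip": 0}, {"xyz": [0, 0, 40], "turn": [0, 0, 0], "grip": 0}]'

```text
clock: 18.95
tcp_pos: [0.5738, 0.0375, 0.125]
orientation: [0.001, 0.113, 0.994, -0.0]
wrist_force: [-2.5, -0.2, 5.4]
finger_gap: 0.0144
grip_force: 69.1
```

```bash
python3 -c "
from h import *
weigh();delta(.573,.0385,.123)"
```

```text
F [-2.49 -0.52  4.89] [0.56 0.46 1.07] tau [ 3.000e-02 -4.655e+01  2.760e+01 -1.040e+00  1.200e-01  0.000e+00] 19.25
t 19.25 tcp [0.5737 0.0376 0.125 ] F [-2.67 -0.93  6.24] gap 0.0144 grip 69.2 q6 0.15
tool shift mm [0.9 0.7 2. ] tilt deg 0.06
```

The right one is light too, and it is down on its mat. The left is the heaviest (7.4 N against 2.9 N and 2.9 N). I'll release, rise and go back to the left one.

Emit:
apply_moves --rows '[{"xyz": [0, 0, -0.3], "turn": [0, 0, 0], "grip": 0.3}, {"xyz": [0, 0, -0.5], "turn": [0, 0, 0], "grip": 0.5}, {"xyz": [0, 0, -0.5], "turn": [0, 0, 0], "grip": 0.7}, {"xyz": [0, 0, -1], "turn": [0, 0, 0], "grip": 0.7}, {"xyz": [0, 0, -1], "turn": [0, 0, 0], "grip": 0.7}, {"xyz": [0, 0, -4], "turn": [0, 0, 0], "grip": 0.7}, {"xyz": [0, 0, -12], "turn": [0, 0, 0], "grip": 0.7}, {"xyz": [0, 0, -24], "turn": [0, 0, 0], "grip": 0.7}, {"xyz": [0, 0, -38], "turn": [0, 0, 0], "grip": 0.7}, {"xyz": [0, 0, -52], "turn": [0, 0, 0], "grip": 0.7}, {"xyz": [0, 0, -60], "turn": [0, 0, 0], "grip": 0.7}, {"xyz": [0, 0, -62], "turn": [0, 0, 0], "grip": 0.7}]'

```text
clock: 20.25
tcp_pos: [0.5747, 0.0375, 0.1884]
orientation: [0.002, 0.113, 0.994, 0.0]
wrist_force: [0.3, 0.3, 0.9]
finger_gap: 0.0598
grip_force: 0.0
```

```bash
python3 -c "
from h import *
c=knob();delta(.468,.3802,.185)"
```

```text
wrist lid 7614 [0.5002 0.2086] 0.0406 z 0.1172
wrist knob 652 [0.5726 0.0383] 0.0099 z 0.1318
wrist lid 13141 [0.5727 0.0385] 0.0485 z 0.1174
t 20.3 tcp [0.5744 0.0376 0.1877] F [ 0.35 -0.74 -0.32] gap 0.06 grip 0.0 q6 0.15
tool shift mm [180.4 310.1   2.4] tilt deg 0.16
```

Emit:
apply_moves --rows '[{"xyz": [5, 9, 0], "turn": [0, 0, 0], "grip": 0.7}, {"xyz": [18, 31, 0], "turn": [0, 0, 0], "grip": 0.7}, {"xyz": [36, 62, 0], "turn": [0, 0, 0], "grip": 0.7}, {"xyz": [55, 96, 0], "turn": [0, 0, 0], "grip": 0.7}, {"xyz": [75, 130, 0], "turn": [0, 0, 0], "grip": 0.7}, {"xyz": [95, 164, 0], "turn": [0, 0, 0], "grip": 0.7}, {"xyz": [115, 199, 0], "turn": [0, 0, 0], "grip": 0.7}, {"xyz": [134, 233, 0], "turn": [0, 0, 0], "grip": 0.7}, {"xyz": [152, 264, 0], "turn": [0, 0, 0], "grip": 0.7}, {"xyz": [167, 289, 0], "turn": [0, 0, 0], "grip": 0.7}, {"xyz": [176, 305, 0], "turn": [0, 0, 0], "grip": 0.7}, {"xyz": [179, 310.5, 0], "turn": [0, 0, 0], "grip": 0.7}]'

```text
clock: 21.3
tcp_pos: [0.466, 0.3833, 0.1848]
orientation: [-0.001, 0.111, 0.994, -0.0]
wrist_force: [-0.3, -1.0, -0.4]
finger_gap: 0.0594
grip_force: 0.0
```

Emit:
apply_moves --rows '[{"xyz": [0, 0, 0], "turn": [0, 0, 0], "grip": 0.7}, {"xyz": [0, 0, 0], "turn": [0, 0, 0], "grip": 0.7}, {"xyz": [0, 0, 0], "turn": [0, 0, 0], "grip": 0.7}]'

```text
clock: 21.55
tcp_pos: [0.4686, 0.3793, 0.1857]
orientation: [-0.0, 0.113, 0.994, -0.0]
wrist_force: [0.0, 1.2, -0.4]
finger_gap: 0.0598
grip_force: 0.0
```

```bash
python3 -c "
from h import *
c=knob();delta(.468,.3802,.123)"
```

```text
wrist knob 663 [0.4676 0.3804] 0.01 z 0.1317
wrist lid 13383 [0.4679 0.3802] 0.0486 z 0.1174
wrist knob 548 [0.4842 0.2311] 0.01 z 0.1316
wrist lid 9664 [0.4837 0.2311] 0.0487 z 0.1175
t 21.6 tcp [0.4688 0.3791 0.1859] F [ 0.54  0.03 -0.27] gap 0.0598 grip 0.0 q6 0.77
tool shift mm [ 1.   0.9 62.9] tilt deg 0.04
```

Emit:
apply_moves --rows '[{"xyz": [0.5, 0.5, 3], "turn": [0, 0, 0], "grip": 0.7}, {"xyz": [1, 1, 10], "turn": [0, 0, 0], "grip": 0.7}, {"xyz": [1, 1, 20], "turn": [0, 0, 0], "grip": 0.7}, {"xyz": [1, 1, 31], "turn": [0, 0, 0], "grip": 0.7}, {"xyz": [1, 1, 42], "turn": [0, 0, 0], "grip": 0.7}, {"xyz": [1, 1, 50], "turn": [0, 0, 0], "grip": 0.7}, {"xyz": [1, 1, 56], "turn": [0, 0, 0], "grip": 0.7}, {"xyz": [1, 1, 60], "turn": [0, 0, 0], "grip": 0.7}, {"xyz": [1, 1, 62.5], "turn": [0, 0, 0], "grip": 0.7}, {"xyz": [1, 1, 62.5], "turn": [0, 0, 0], "grip": 0.6}, {"xyz": [1, 1, 62.5], "turn": [0, 0, 0], "grip": 0.5}, {"xyz": [1, 1, 62.5], "turn": [0, 0, 0], "grip": 0.4}]'

```text
clock: 22.6
tcp_pos: [0.4681, 0.3818, 0.1242]
orientation: [0.0, 0.113, 0.994, 0.0]
wrist_force: [-0.2, -0.1, 0.8]
finger_gap: 0.0341
grip_force: 0.0
```

Emit:
apply_moves --rows '[{"xyz": [0, 0, 0], "turn": [0, 0, 0], "grip": 0.3}, {"xyz": [0, 0, 0], "turn": [0, 0, 0], "grip": 0.2}, {"xyz": [0, 0, 0], "turn": [0, 0, 0], "grip": 0.1}, {"xyz": [0, 0, 0], "turn": [0, 0, 0], "grip": 0}, {"xyz": [0, 0, 0], "turn": [0, 0, 0], "grip": 0}, {"xyz": [0, 0, 0], "turn": [0, 0, 0], "grip": 0}]' --force 80

```text
clock: 23.1
tcp_pos: [0.468, 0.381, 0.1244]
orientation: [0.0, 0.113, 0.994, -0.0]
wrist_force: [-0.8, -4.7, 5.1]
finger_gap: 0.0137
grip_force: 78.2
```

```bash
python3 -c "
from h import *
delta(.468,.3802,.123)"
```

```text
t 23.1 tcp [0.468  0.381  0.1244] F [-0.76 -4.69  5.12] gap 0.0137 grip 78.2 q6 0.78
tool shift mm [-0.2 -0.8  1.4] tilt deg 0.06
```

Emit:
apply_moves --rows '[{"xyz": [0, 0, -2], "turn": [0, 0, 0], "grip": 0}, {"xyz": [0, 0, -7], "turn": [0, 0, 0], "grip": 0}, {"xyz": [0, 0, -14], "turn": [0, 0, 0], "grip": 0}, {"xyz": [0, 0, -23], "turn": [0, 0, 0], "grip": 0}, {"xyz": [0, 0, -32], "turn": [0, 0, 0], "grip": 0}, {"xyz": [0, 0, -41], "turn": [0, 0, 0], "grip": 0}, {"xyz": [0, 0, -50], "turn": [0, 0, 0], "grip": 0}, {"xyz": [0, 0, -59], "turn": [0, 0, 0], "grip": 0}, {"xyz": [0, 0, -67], "turn": [0, 0, 0], "grip": 0}, {"xyz": [0, 0, -73], "turn": [0, 0, 0], "grip": 0}, {"xyz": [0, 0, -76], "turn": [0, 0, 0], "grip": 0}, {"xyz": [0, 0, -77], "turn": [0, 0, 0], "grip": 0}]'

```text
clock: 24.1
tcp_pos: [0.4681, 0.3817, 0.2015]
orientation: [0.0, 0.113, 0.994, 0.0]
wrist_force: [0.3, -0.5, -7.2]
finger_gap: 0.014
grip_force: 78.3
```

Emit:
apply_moves --rows '[{"xyz": [0, 0, -2], "turn": [0, 0, 0], "grip": 0}, {"xyz": [0, 0, -7], "turn": [0, 0, 0], "grip": 0}, {"xyz": [0, 0, -14], "turn": [0, 0, 0], "grip": 0}, {"xyz": [0, 0, -23], "turn": [0, 0, 0], "grip": 0}, {"xyz": [0, 0, -32], "turn": [0, 0, 0], "grip": 0}, {"xyz": [0, 0, -41], "turn": [0, 0, 0], "grip": 0}, {"xyz": [0, 0, -50], "turn": [0, 0, 0], "grip": 0}, {"xyz": [0, 0, -59], "turn": [0, 0, 0], "grip": 0}, {"xyz": [0, 0, -67], "turn": [0, 0, 0], "grip": 0}, {"xyz": [0, 0, -73], "turn": [0, 0, 0], "grip": 0}, {"xyz": [0, 0, -76], "turn": [0, 0, 0], "grip": 0}, {"xyz": [0, 0, -77], "turn": [0, 0, 0], "grip": 0}]'

```text
clock: 25.1
tcp_pos: [0.4681, 0.3816, 0.2784]
orientation: [0.0, 0.113, 0.994, 0.0]
wrist_force: [-0.6, 0.3, -7.2]
finger_gap: 0.0135
grip_force: 78.3
```

Emit:
apply_moves --rows '[{"xyz": [0, 0, 0], "turn": [0, 0, 0], "grip": 0}, {"xyz": [0, 0, 0], "turn": [0, 0, 0], "grip": 0}, {"xyz": [0, 0, 0], "turn": [0, 0, 0], "grip": 0}, {"xyz": [0, 0, 0], "turn": [0, 0, 0], "grip": 0}, {"xyz": [0, 0, 0], "turn": [0, 0, 0], "grip": 0}, {"xyz": [0, 0, 0], "turn": [0, 0, 0], "grip": 0}, {"xyz": [0, 0, 0], "turn": [0, 0, 0], "grip": 0}, {"xyz": [0, 0, 0], "turn": [0, 0, 0], "grip": 0}, {"xyz": [0, 0, 0], "turn": [0, 0, 0], "grip": 0}, {"xyz": [0, 0, 0], "turn": [0, 0, 0], "grip": 0}]'

```text
clock: 25.93
tcp_pos: [0.4678, 0.3815, 0.2776]
orientation: [0.0, 0.113, 0.994, 0.0]
wrist_force: [-0.4, 0.0, -7.2]
finger_gap: 0.0139
grip_force: 78.3
```

Run:
```python
from h import *
weigh();delta(.468,.3802,.276)
c=imaging.read_camera("wrist");s=knob("side")
P=cloud(c).reshape(-1,3);q=P[(abs(P[:,2]-.27)<.012)&(np.hypot(P[:,0]-.468,P[:,1]-.38)<.06)]
co=np.linalg.lstsq(np.c_[q[:,:2],np.ones(len(q))],q[:,2],rcond=None)[0];print("lid z",np.median(q[:,2]).round(4),"slope",np.degrees(co[:2]).round(2))
cv2.imwrite("pics/f.png",s["color"])
```

```text
F [-0.08 -0.02 -7.47] [0.44 0.36 0.6 ] tau [-0.000e+00 -5.566e+01  3.324e+01  0.000e+00 -1.000e-02  0.000e+00] 26.2333
t 26.23 tcp [0.4678 0.3815 0.2776] F [ 0.21  0.42 -7.74] gap 0.0141 grip 78.3 q6 0.78
tool shift mm [-0.5 -1.2  1.6] tilt deg 0.01
side knob 65 [0.4864 0.231 ] 0.0104 z 0.1314
side lid 1383 [0.4846 0.2323] 0.0499 z 0.1167
side knob 47 [0.5732 0.0387] 0.01 z 0.131
side lid 1073 [0.5734 0.0392] 0.0494 z 0.1166
lid z 0.2708 slope [ 0.62 -0.82]
```

View pics/f.png

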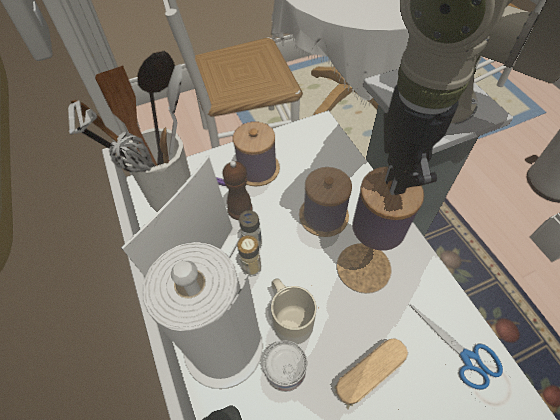

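The final view shows the left canister held upright at about (388,210) with its empty mat at (363,268). The other two stand on their mats at (327,200) and (255,155), and nothing else has moved.

```bash
python3 -c "
from h import *
print(ticket.hand_in())"
```

```text
the job is handed in; nothing more can be done
None
```

The left canister is the heaviest at about 0.75 kg (the other two are about 0.3 kg each); I handed in holding it upright and still, underside about 15 cm up, with the other two back on their mats.

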